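# Refit the heat dial knob of a bench impulse sealer

### The job

One of the two dial knobs has come off the heat sealer and lies on the bench. Put it back on its bare D-shaped spindle: find by feel where the flat of its bore meets the flat of the spindle, push it on until it snaps fully home without forcing it (never more than about 30 newtons), then turn it anticlockwise to the off bar and let go. Leave the other things on the bench where they are.

Things in the scene. Friction and masses are not known exactly. Their poses are not given: they have to be found in the camera images.
- knob_center (a point): Centre of the loose black knob, on its axis, half-way up its 36 mm height (z up, x to its pointer). Round skirt 50 mm across, 6 mm thick; above it a grip bar 22 mm wide (y), flat parallel sides, from 22 mm behind the axis to 24 mm ahead, square behind, wedge-shaped (from 18 mm on) at the pointer end, white line on top. Stands upright, bore down. 45 g. Grip the bar, fingertips above the skirt.
- knob_base (a point): Centre of the knob's underside, on its axis; same axes as knob_center. The bore opens here: its mouth narrows from 17.2 mm to 12.6 mm across in the first 2.5 mm and is round to 5 mm deep; from there to its end at 22 mm it is D-shaped (13 mm round with one flat). Two snap lips stand in the mouth, at its +y and -y sides.
- bore_flat (a point): Foot of the flat of the bore, 5 mm above the underside and 3.1 mm from the axis towards the pointer: the flat is on the pointer's side. So the knob goes on only with its pointer in the direction that the spindle's flat faces (about 7 degrees of play).
- knob_pointer (a point): Point on the knob 22 mm from its axis below the pointer's tip, at the height of its underside.
- seat (a point): Where the centre of the knob's underside rests when fully home: on the bare spindle's axis, on a steel shoulder (26 mm across, 3 mm high) on the sealer's panel, 78 mm above the bench. Axes are the sealer's: x away from the operator, y towards the knob still fitted, 115 mm away. Two sprung balls make the snap: they resist from 8 mm up, most at 3 to 5 mm (7 to 10 N), then pull the knob home.
- spindle_tip (a point): Tip of the bare steel spindle, 20 mm above the seat. 12 mm across, upright, edge hardly bevelled, one flat 2.5 mm from its axis. Where the flat faces is not measured: 20 to 115 degrees clockwise (from above) of off_point. Look, or feel: mouth over the tip (underside 15 mm above the seat), press 3 to 8 N and turn till it drops. That does not turn the spindle (0.15 N m); it stays where left.
- off_point (a point): Point at seat height, 22 mm from the spindle's axis towards +y of the sealer, level with the long engraved off bar (the rest of the scale is dots): the pointer's tip stands over it when off. The spindle's end stop is 2 degrees beyond off, anticlockwise. Pushing the knob with more than 30 N would damage the spindle's bearing.
- sealer: The impulse heat sealer, fixed to the bench: white housing 190 (x) by 340 (y) mm, 75 mm high, control panel on the operator's side (-x), closed sealing lever and its pivot (up to 135 mm above the bench) along the far side. Origin under its centre; x away from the operator, y along it. The bare spindle stands at x -52, y -95 mm.
- spool: Bystander: thread spool, 48 mm across, 40 mm tall, upright; origin under its centre.
- tape_case: Bystander: round tape-measure case, 56 mm across, 16 mm tall; origin under its centre.
- snips: Bystander: thread snips lying flat, about 120 mm long, 10 mm high; origin at the rivet, blades to +x.
- driver: Bystander: screwdriver lying flat, 170 mm long along x.
- buckle: Bystander: black plastic strap buckle lying flat, 45 by 42 by 9 mm; origin under its body.
- marker: Bystander: marker pen lying flat, 135 mm long along x, 12 mm thick.
There are look-alikes about, which are no part of the job. Of the things shaped like the part that bears knob_center, the black one is meant.

How it is judged:
On the way:
1. the knob is pushed on until it has snapped fully home (z of knob_base in the frame of seat below 0.0014 m and horizontal distance between knob_base and seat below 0.003 m and angle between knob_base's own z axis and vertical below 0.08 rad), for 0.2 s.
At the end, for the whole second after the job is handed in: The knob sits snapped fully home on the spindle (underside within 1.4 mm of the seat in height and 3 mm sideways, tilt under 0.08 rad), its pointer over the off bar (pointer point within 4.5 mm of off_point, about 12 degrees), at rest and released (all of step 1 and horizontal distance between knob_pointer and off_point below 0.0045 m and linear speed of knob below 0.01 m/s); the robot touches nothing.
It fails at once if the knob is forced: the contact forces between it and the sealer (shaft, shoulder and both catches, added up) pass 70 N, which takes more than 30 N of push (contact force between knob and sealer above 70 N).
It fails at once if a bystander is moved by more than 20 mm (distance of any of spool, tape_case, snips, driver, buckle, marker from where it was at the start of the episode above 0.02 m).
It also fails if it takes over 72 s, if anything falls off the work surface, if the arm or the gripper's body presses on something with over 40 N, if the wrist force passes 120 N, or if a joint passes its speed limit or range.

### The arm

A 6-joint arm with a two-finger parallel gripper is mounted at the origin on the work surface. World frame = base frame: x ahead of the robot, y to its left, z up, the work surface at z = 0. Lengths are in m, angles in rad, forces in N, time in s.
With the tool pointing down it reaches from about 0.2 to 0.875 m from the base axis. Payload 3.4 kg.
Tool frame: the origin (TCP) lies between the finger pads; the fingertips stand 25 mm ahead of it and the grasp point (between the pads) lies 6 mm ahead of it (r.nose_length is the z of the fingertips in the tool frame, in m); z points along the fingers, y is the line along which they close (so a half turn about z gives the same grasp; the last joint's range is limited). The gripper opens to 94 mm and grips with 3 to 60 N. Pads are 16 mm wide; open, the fingers measure 119 mm over their backs; the gripper's body (75 mm by 177 mm) begins 78 mm behind the grasp point.
Start: joints at [-1.269, 0.276, 1.505, -0, 1.361, -0.121], TCP at [0.236, -0.524, 0.23] pointing down, gripper open.
Joint ranges: [-2.89, 2.89], [-0.75, 2.08], [0.22, 2.7], [-1.18, 4.32], [0.11, 2.71], [-2.7, 2.7]. Speed limits (rad/s): [2.57, 2.57, 3.14, 3.14, 3.14, 3.14].

### API

Orientations are given as a unit quaternion [w, x, y, z].
In Python, from plant import r, gripper_to, inverse_kinematics, vision, models, telemetry gives the robot as it stands. Calls block until the motion is done:
- r.move_to(position, orientation): joint-space move of the TCP to a pose.
- r.move_l(position, rot=None, vel=0.15, guard=None): straight line of the TCP; rot=None keeps the orientation; vel is the mean speed in m/s. With guard (N) it stops when the force on the tool has changed by that much, and returns True; else False.
- r.movej(angles): joint-space move.
- gripper_to(opening, f_grip=None): finger opening in m; f_grip is the grip in N (None keeps the last); returns when the fingers have stopped.
- r.hold(seconds).
- inverse_kinematics(position, orientation): joint angles nearest the present ones, or None.
- vision.snapshot(name): name is "scene" or "top" or "wrist"; returns the picture (480x640x3 uint8, red, green, blue); there is no depth.
- vision.get_calibration(name): a dict with "fx", "fy", "cx", "cy" (pixels), "D" ([k1, k2, p1, p2, k3] as OpenCV has them; the pictures are not rectified), "position" and "orientation" of the camera in the world. Camera axes: x right, y down, z forward; pixel columns grow to the right and rows downward; lengths in m; the calibration is good to about 2 mm. A picture is of the moment at which its call begins: read the wrist's pose just before it. get_calibration takes no time and is no camera call; for the wrist camera it gives the pose at the moment of the call.
A pose or a line that the arm cannot do raises r.PlanningError and nothing moves.
- r.sign_off(): hands the job in; it is judged then, once.
Trained networks look in the newest picture that a camera, given by its name, has taken for a name from the list of things; names that differ only in an ending like _2 or _b are one class to them, and where a whole thing is asked for, a point or a joint stands for the part that bears it (a point fixed in the world has none). Each returns a list of dicts, best first, with "score" (0 to 1); they miss things now and then, are a little off and sometimes report something else, mostly with a low value. They report only what shows in the picture. A call takes as long as a camera call. They do not tell look-alikes from the thing itself.
- models.boxes_of(thing, camera): "at" ([x, y, z] in m, in world coordinates, good to about 4 mm: the middle of the surface that is visible of it).
- models.regions_of(thing, camera): "pixels" (480x640 bool, what is visible of it).
- models.mark_of(thing, camera): "at" ([x, y, z] in m, in world coordinates, good to about 4 mm: a listed point, or the origin of a listed thing).
Readings, each from a call of its own:
- telemetry.current_t(): time.
- telemetry.current_joints(): joint angles.
- telemetry.current_dq(): joint speeds.
- telemetry.current_joint_efforts(): joint torques, N m.
- telemetry.current_ee_pos(): TCP position.
- telemetry.current_tool_rot(): TCP orientation.
- telemetry.current_wrist_force(): force on the tool from outside, world axes, zero at the start.
- telemetry.current_torque(): the same for the moment, N m.
- telemetry.current_opening(): finger opening in m.
- telemetry.current_finger_force(): force on a finger pad.
Only numpy, scipy, OpenCV 4.12 (cv2) and the standard library are available. Lean on these libraries where they do the work, as an engineer would, in place of code of your own. Each camera call takes 0.05 s, during which the arm holds its last target. There are 200 camera calls.

## Working session

There is one attempt and no reset: what is moved stays moved. The work goes in short steps, each a Python script; the robot and the scene stay as the last script left them, time stands still between calls to the robot, and variables do not carry over. Pictures are saved under pics/ and viewed, at most 10 in all, crops included, and the job is handed in when it is done.

```bash
ls; mkdir -p pics
cat > h.py <<'E'
import numpy as np, cv2
from plant import r, gripper_to, inverse_kinematics, vision, models, telemetry as T
from scipy.spatial.transform import Rotation as R
def save(img,n): cv2.imwrite('pics/'+n,cv2.cvtColor(img,cv2.COLOR_RGB2BGR))
def K(c): return np.array([[c['fx'],0,c['cx']],[0,c['fy'],c['cy']],[0,0,1.]])
def rot(c): w,x,y,z=c['orientation']; return R.from_quat([x,y,z,w]).as_matrix()
def ray(c,uv):
    p=cv2.undistortPoints(np.array([[uv]],float),K(c),np.array(c['D'],float))[0,0]
    d=rot(c)@np.array([p[0],p[1],1]); return np.array(c['position']),d/np.linalg.norm(d)
def onz(c,uv,z): o,d=ray(c,uv); return o+d*(z-o[2])/d[2]
def proj(c,P):
    q=rot(c).T@(np.array(P)-np.array(c['position']))
    return cv2.projectPoints(q.reshape(1,1,3),np.zeros(3),np.zeros(3),K(c),np.array(c['D'],float))[0][0,0]
def tri(rs):
    A=sum(np.eye(3)-np.outer(d,d) for o,d in rs); b=sum((np.eye(3)-np.outer(d,d))@o for o,d in rs)
    return np.linalg.solve(A,b)
def down(yaw): # tool x at world yaw, z down
    q=(R.from_euler('z',yaw)*R.from_euler('x',np.pi)).as_quat(); return [q[3],q[0],q[1],q[2]]
E
cat > a.py <<'E'
from h import *
np.set_printoptions(precision=4,suppress=True)
for cam in ['scene','top']:
    save(vision.snapshot(cam),cam+'.png'); c=vision.get_calibration(cam); print(cam,c)
    for n in ['knob_center','knob_base','knob_pointer','seat','spindle_tip','off_point','sealer','spool','tape_case','snips','driver','buckle','marker']:
        for d in models.mark_of(n,cam)[:4]:
            print(n,round(d['score'],2),np.array(d['at']),proj(c,d['at']).round())
print(T.current_t(), T.current_tool_rot())
E
python3 a.py
```

```text
pics
scene {'fx': 507.3767543929715, 'fy': 507.3767543929715, 'cx': 320.649225572351, 'cy': 244.0375153419527, 'D': array([-0.1184,  0.    ,  0.    ,  0.    ,  0.    ]), 'position': array([0.9793, 0.0705, 0.8179]), 'orientation': array([-0.1593,  0.5765,  0.7742, -0.2072])}
knob_center 0.97 [ 0.4608 -0.3713  0.0176] [180. 177.]
knob_center 0.94 [ 0.6265 -0.1039  0.0186] [279. 283.]
knob_center 0.83 [ 0.681  -0.3857  0.0202] [121. 267.]
knob_center 0.67 [ 0.6095 -0.2134  0.0182] [224. 259.]
knob_base 0.96 [ 0.6287 -0.106  -0.0012] [278. 289.]
knob_base 0.94 [ 0.4583 -0.3701  0.0007] [182. 181.]
knob_base 0.72 [ 0.6796 -0.3803 -0.0033] [129. 273.]
knob_base 0.71 [ 0.6154 -0.2166  0.0005] [223. 266.]
knob_pointer 0.95 [ 0.6283 -0.2007 -0.0046] [229. 276.]
knob_pointer 0.78 [ 0.6471 -0.0998 -0.0005] [278. 298.]
knob_pointer 0.73 [ 0.4392 -0.3713  0.0015] [186. 173.]
knob_pointer 0.55 [ 0.7069 -0.3806 -0.0008] [121. 286.]
seat 0.78 [0.5275 0.1203 0.0759] [422. 252.]
seat 0.64 [ 0.595   0.2098 -0.0023] [456. 319.]
spindle_tip 0.64 [0.5237 0.1242 0.0966] [427. 244.]
off_point 0.87 [0.5305 0
[... 1397 characters left out ...]
5. 185.]
knob_pointer 0.56 [ 0.4386 -0.3714 -0.0009] [494. 324.]
seat 0.69 [0.5302 0.1241 0.0806] [223. 272.]
spindle_tip 0.81 [0.5264 0.1232 0.0984] [221. 274.]
spindle_tip 0.25 [0.5275 0.1267 0.0818] [222. 274.]
off_point 0.63 [0.5292 0.1466 0.0755] [211. 273.]
off_point 0.59 [ 0.6294 -0.2037  0.0049] [405. 223.]
sealer 0.91 [ 0.5946  0.2056 -0.0028] [192. 241.]
spool 0.61 [ 0.4745 -0.2823 -0.0003] [447. 305.]
tape_case 0.62 [ 0.5218 -0.1337 -0.0017] [368. 280.]
tape_case 0.23 [0.531  0.1434 0.0726] [214. 272.]
snips 0.88 [ 0.3918 -0.1965  0.0003] [402. 349.]
buckle 0.65 [ 0.6913 -0.2941 -0.0003] [450. 192.]
marker 0.9 [ 0.5679 -0.4018 -0.0015] [507. 256.]
1.4 [0.0001 0.9777 0.2098 0.    ]
```

Run:
```python
import cv2,numpy as np
t=cv2.imread('pics/top.png');s=cv2.imread('pics/scene.png')
a=cv2.resize(t[170:350,330:530],(400,360),interpolation=cv2.INTER_CUBIC)
b=cv2.resize(s[160:340,90:310],(400,327),interpolation=cv2.INTER_CUBIC)
c=np.zeros((360,800,3),np.uint8);c[:360,:400]=a;c[:327,400:]=b
cv2.imwrite('pics/m1.png',c)
```

```text
(no output)
```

View pics/top.png

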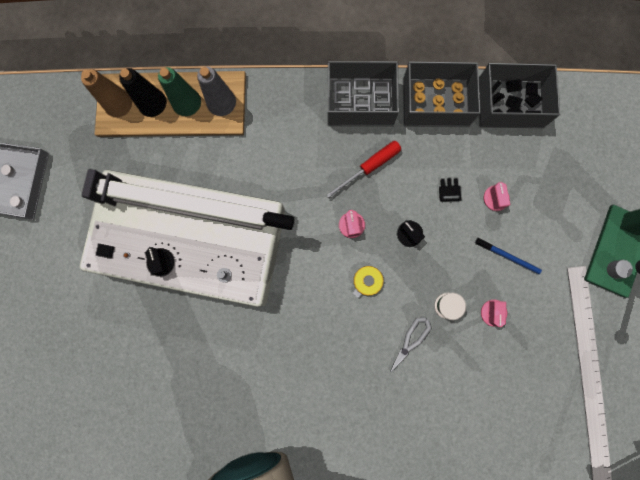

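View pics/m1.png

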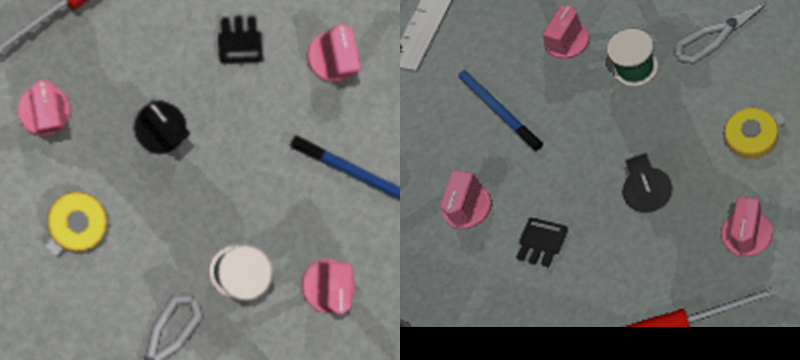

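Loose knob candidates in the top view: pink at (351,224), (498,197), (495,314) and black at (410,233). The black one is meant by colour, and the enlarged crop confirms it, with its white line pointing up-left. The black knob at (158,262) is the one still fitted. The bare spindle is at (223,273). Next I take wrist views of both.

```bash
cat > b.py <<'E'
from h import *
np.set_printoptions(precision=4,suppress=True)
import pickle
out={}
def look(tag,pos,yaw,names):
    r.move_to(pos,down(yaw)); r.hold(.2)
    c=vision.get_calibration('wrist'); im=vision.snapshot('wrist'); save(im,tag+'.png'); out[tag]=c
    print(tag,T.current_t(),T.current_ee_pos(),'cam',c['position'],rot(c)[:,2])
    for n in names:
        for d in models.mark_of(n,'wrist')[:2]: print(' ',n,round(d['score'],2),np.array(d['at']),proj(c,d['at']).round())
kn=['knob_center','knob_base','knob_pointer']; sn=['seat','spindle_tip','off_point']
look('k1',[0.57,-0.23,0.24],0.5,kn)
look('k2',[0.61,-0.19,0.20],0.5,kn)
look('s1',[0.50,0.10,0.27],0.5,sn)
look('s2',[0.50,0.16,0.27],0.5,sn)
pickle.dump(out,open('cal.pkl','wb'))
E
python3 b.py
python3 - <<'E'
import cv2,numpy as np
a=[cv2.resize(cv2.imread(f'pics/{n}.png'),(400,300),interpolation=cv2.INTER_AREA) for n in ['k1','k2','s1','s2']]
cv2.imwrite('pics/m2.png',np.vstack([np.hstack(a[:2]),np.hstack(a[2:])]))
E
```

```text
k1 3.2833 [ 0.5696 -0.2309  0.24  ] cam [ 0.6317 -0.1971  0.3955] [-0.2145 -0.1183 -0.9695]
  knob_center 0.96 [ 0.6261 -0.1037  0.017 ] [215.  87.]
  knob_center 0.92 [ 0.6102 -0.2125  0.0179] [317. 163.]
  knob_base 0.71 [ 0.682  -0.3788  0.0004] [505. 180.]
  knob_base 0.59 [ 0.6254 -0.1021 -0.0007] [218.  89.]
  knob_pointer 0.91 [ 0.7086 -0.3811 -0.0019] [521. 156.]
  knob_pointer 0.87 [ 0.6495 -0.0999  0.0006] [227.  62.]
k2 4.0667 [ 0.61   -0.1909  0.2011] cam [ 0.6719 -0.1568  0.3567] [-0.2129 -0.1195 -0.9697]
  knob_center 0.96 [ 0.6128 -0.2148  0.0182] [340. 231.]
  knob_center 0.91 [ 0.6246 -0.1037  0.0186] [226. 154.]
  knob_base 0.82 [ 0.612 -0.216 -0.001] [339. 228.]
  knob_base 0.77 [ 0.624  -0.1029 -0.0008] [229. 153.]
  knob_pointer 0.92 [ 0.6524 -0.1008 -0.0008] [242. 122.]
  knob_pointer 0.73 [ 0.4402 -0.3739  0.0012] [390. 444.]
s1 5.675 [0.5005 0.0992 0.2695] cam [0.5628 0.133  0.4249] [-0.2152 -0.1184 -0.9694]
  seat 0.9 [0.5282 0.1231 0.0693] [304. 175.]
  seat 0.48 [ 0.6107 -0.2142 -0.0005] [612. 252.]
  spindle_tip 0.92 [0.5255 0.1235 0.0984] [301. 182.]
  off_point 0.95 [0.5294 0.143  0.0774] [283. 163.]
  off_point 0.25 [ 0.5214 -0.1351 -0.0044] [507. 286.]
s2 6.425 [0.5    0.1591 0.27  ] cam [0.5622 0.1932 0.4255] [-0.2144 -0.1188 -0.9695]
  seat 0.79 [0.5271 0.1211 0.0763] [367. 212.]
  spindle_tip 0.97 [0.5301 0.124  0.098 ] [370. 212.]
  off_point 0.63 [0.5311 0.1435 0.0778] [347. 195.]
```

View pics/m2.png

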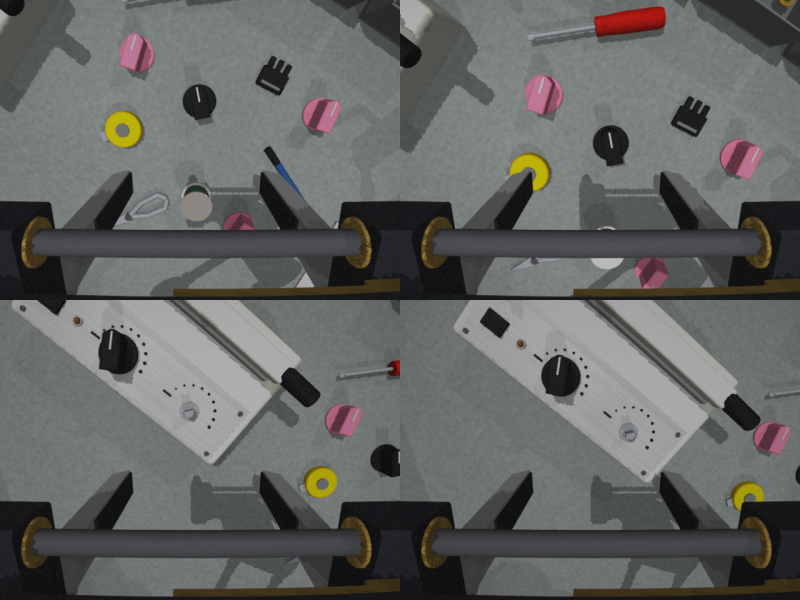

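```bash
cat > c.py <<'E'
from h import *
import pickle
np.set_printoptions(precision=4,suppress=True)
cal=pickle.load(open('cal.pkl','rb'))
tiles=[]
for n,P,hw in [('k1',[.611,-.214,.02],(32,32)),('k2',[.611,-.214,.02],(32,32)),('s1',[.5278,.1235,.09],(32,32)),('s2',[.5278,.1235,.09],(32,32))]:
    im=cv2.imread(f'pics/{n}.png'); c=cal[n]; u,v=proj(c,P).round().astype(int)
    cr=im[v-30:v+30,u-40:u+40]; tiles.append(cv2.resize(cr,(400,300),interpolation=cv2.INTER_CUBIC)); print(n,'crop origin',u-40,v-30)
    if n[0]=='k':
        g=cr.min(2); sub=(g>110); lab,L,st,ce=cv2.connectedComponentsWithStats(cv2.morphologyEx((g>np.percentile(g,1)+60).astype(np.uint8),cv2.MORPH_OPEN,np.ones((1,1))))[0:4]
        for i in range(1,lab):
            if 8<st[i,4]<200:
                ys,xs=np.nonzero(L==i); pts=np.array([onz(c,(x+u-40,y+v-30),.036)[:2] for x,y in zip(xs,ys)])
                m=pts.mean(0); w,V=np.linalg.eigh(np.cov((pts-m).T)); d=V[:,1]
                print(n,'line',st[i],m,'len',(pts@d).min()-m@d,(pts@d).max()-m@d,'yaw',np.degrees(np.arctan2(d[1],d[0])))
    else:
        for a in range(0,360,30): pass
cv2.imwrite('pics/m3.png',np.vstack([np.hstack(tiles[:2]),np.hstack(tiles[2:])]))
E
python3 c.py
```

```text
k1 crop origin 279 133
k1 line [34  6  8 25 89] [ 0.6202 -0.2066] len -0.010262417975024474 0.010406891542259655 yaw -139.83868503693114
k2 crop origin 298 203
k2 line [35  9  8 26 99] [ 0.6198 -0.2069] len -0.010257192529208758 0.010515001942972446 yaw -140.3033548180475
s1 crop origin 263 148
s2 crop origin 328 183
```

View pics/m3.png

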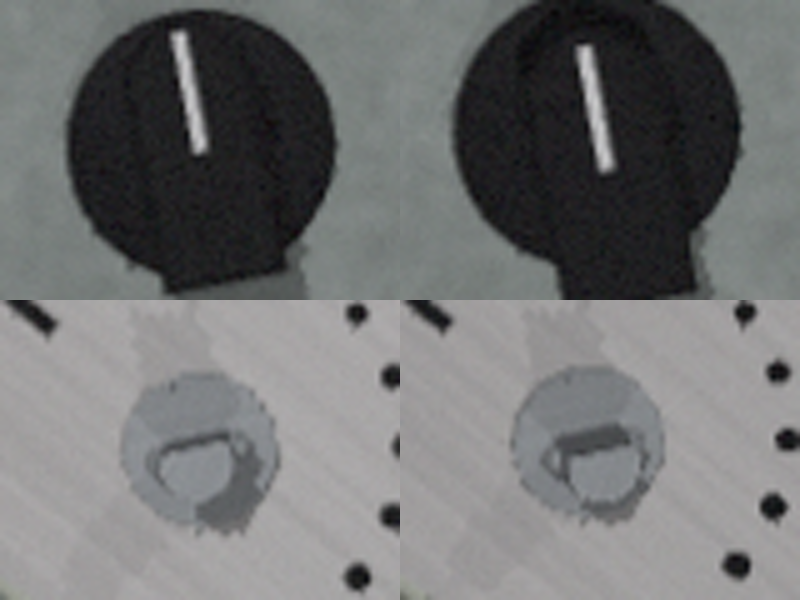

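```bash
cat > d.py <<'E'
from h import *
import pickle
from scipy.optimize import least_squares
np.set_printoptions(precision=4,suppress=True)
cal=pickle.load(open('cal.pkl','rb'))
for n in ['k1','k2']:
    im=cv2.imread(f'pics/{n}.png'); c=cal[n]
    m=((im.max(2)<75)).astype(np.uint8); u,v=proj(c,[.611,-.214,.006]).astype(int)
    L=cv2.connectedComponents(m)[1]; l=L[v+3,u+6]; cn=max(cv2.findContours((L==l).astype(np.uint8),0,1)[0],key=len)[:,0]
    P=np.array([onz(c,p,.006)[:2] for p in cn]); y=np.radians(40)
    P=P[((P-[.611,-.214])@[np.cos(y),np.sin(y)])>-.006]
    s=least_squares(lambda q:np.hypot(*(P-q[:2]).T)-q[2],[.611,-.214,.025],loss='soft_l1',f_scale=.0005).x; print(n,len(P),'skirt',s)
org={'s1':(263,148),'s2':(328,183)}
def px(n,t): return np.array(org[n])+(np.array(t)+.5)/5-.5
sh={'s1':(200,448-300),'s2':(187,446-300)}; tp={'s1':(197,464-300),'s2':(203,466-300)}
fl={'s1':((168,145),(228,133)),'s2':((170,158),(232,146))}
print('seat tri',tri([ray(cal[n],px(n,sh[n])) for n in sh]),[onz(cal[n],px(n,sh[n]),.078) for n in sh])
print('tip tri',tri([ray(cal[n],px(n,tp[n])) for n in tp]),[onz(cal[n],px(n,tp[n]),.098) for n in tp])
for n in fl:
    a,b=[onz(cal[n],px(n,t),.098) for t in fl[n]]; d=b-a; print(n,'flat yaw',np.degrees(np.arctan2(d[1],d[0]))+90, 'len',np.linalg.norm(d),'mid',(a+b)/2)
    c=cal[n]; im=cv2.imread(f'pics/{n}.png'); N,L,st,ce=cv2.connectedComponentsWithStats((im.max(2)<70).astype(np.uint8))
    for i in range(1,N):
        if 5<st[i,4]<200:
            p=onz(c,ce[i],.075); q=p[:2]-[.5278,.1235]
            if np.hypot(*q)<.05:
                ys,xs=np.nonzero(L==i);pts=np.array([onz(c,(x,y),.075)[:2] for x,y in zip(xs,ys)]);V=np.linalg.eigh(np.cov(pts.T))[1][:,1]
                print('  ',st[i,4],'r',np.hypot(*q),'ang',np.degrees(np.arctan2(q[1],q[0])),'axis',np.degrees(np.arctan2(V[1],V[0])))
print(T.current_t())
E
python3 d.py
```

```text
k1 90 skirt [ 0.6114 -0.214   0.0244]
k2 94 skirt [ 0.6117 -0.2136  0.0244]
seat tri [0.5268 0.1236 0.0797] [array([0.5271, 0.1236, 0.078 ]), array([0.5262, 0.1233, 0.078 ])]
tip tri [0.5267 0.1234 0.0978] [array([0.5267, 0.1234, 0.098 ]), array([0.5267, 0.1234, 0.098 ])]
s1 flat yaw 39.766311078888265 len 0.009581346364704566 mid [0.5302 0.1251 0.098 ]
   6 r 0.0335237233124471 ang 40.477881162490995 axis -152.37045448552797
   7 r 0.0331985006501848 ang 19.551303668056562 axis -152.49837870008255
   9 r 0.03314711498727725 ang -1.2127190172032785 axis 112.68418038722001
   43 r 0.037403962965757355 ang 81.07484659489096 axis 79.33470671224003
   10 r 0.03331053918090139 ang -21.611470882630236 axis -149.80028357481007
   11 r 0.033529586697506664 ang -42.251869996445514 axis 80.00332798714491
   13 r 0.03382103922524548 ang -62.4757314666363 axis 129.72963537206437
   14 r 0.03454253311947598 ang -82.27386793387474 axis 98.88480019508444
   17 r 0.0347651794007313 ang -102.37108086078423 axis 169.33270979865748
s2 flat yaw 39.78602213938022 len 0.010086662956612813 mid [0.5285 0.1248 0.098 ]
   6 r 0.03280787248219645 ang 39.478904877747865 axis 117.89906142690654
   7 r 0.03288786704773385 ang 18.884817052550513 axis 109.75191154061717
   10 r 0.033085363369828535 ang -1.9122470786866905 axis 115.32056213950166
   41 r 0.037025736470718135 ang 80.99316742089843 axis 78.99459691572382
   10 r 0.033278639877237434 ang -22.5717752901268 axis 167.97223261201523
   10 r 0.033790582566430104 ang -42.8637073134197 axis 114.07099111094104
   15 r 0.034306960334143634 ang -62.887047974513834 axis 96.34744406856615
   18 r 0.03462416314833486 ang -82.59982751384437 axis 86.29847930709374
   17 r 0.03530106033645018 ang -102.23347085183566 axis 98.4703128616884
6.575
```

The wrist crops show two things:
- **Black knob:** the pointer line gives a yaw of about 40°, and the axis is at (0.611, -0.214).
- **Spindle:** the axis is at (0.527, 0.123), with the tip at 0.098 and the seat at 0.079. The flat faces about 40° and the off bar is at about 79°, so the flat is 39° clockwise of off, within the stated range.

Next I grasp the knob.

```bash
cat > e.py <<'E'
from h import *
np.set_printoptions(precision=4,suppress=True)
k=[.6113,-.214]; y=np.radians(40)
gripper_to(.06)
r.move_to([*k,.11],down(y))
print(r.move_l([*k,.034],vel=.08,guard=8), T.current_ee_pos())
gripper_to(.0,f_grip=35); print('open',T.current_opening(),T.current_finger_force(),T.current_wrist_force())
r.move_l([*k,.15],vel=.12)
s=[.5267,.1234]
r.move_to([*s,.17],down(y)); r.hold(.3)
print(T.current_t(),T.current_ee_pos(),T.current_opening(),T.current_wrist_force())
save(vision.snapshot('scene'),'g.png'); save(vision.snapshot('wrist'),'gw.png')
a=cv2.imread('pics/g.png'); u,v=proj(vision.get_calibration('scene'),[*s,.11]).astype(int)
cv2.imwrite('pics/m4.png',np.hstack([cv2.resize(a[v-60:v+60,u-50:u+50],(400,480),interpolation=cv2.INTER_CUBIC),cv2.resize(cv2.imread('pics/gw.png'),(400,480))]))
E
python3 e.py
```

```text
False [ 0.6118 -0.2142  0.0346]
open 0.021592452225918924 35.00022053718567 [-0.5302  0.3234  1.6028]
13.3333 [0.5271 0.1227 0.1698] 0.021550853583865565 [-0.3744 -0.395  -0.4632]
```

View pics/m4.png

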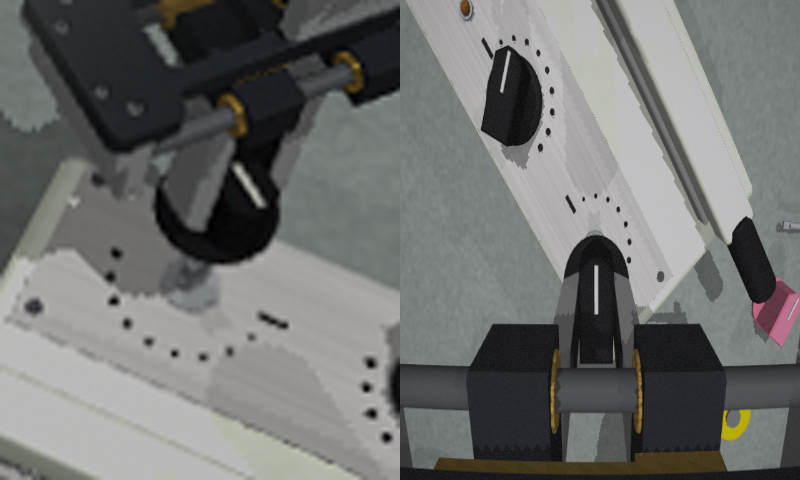

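Knob is held square above the spindle, with the pointer line at about 40°. Next comes a guarded descent.

```bash
cat > f.py <<'E'
from h import *
np.set_printoptions(precision=4,suppress=True)
s=[.5267,.1234]
r.move_l([*s,.138],vel=.08); r.hold(.2); f0=T.current_wrist_force(); print('pre',T.current_ee_pos(),f0)
h=r.move_l([*s,.122],vel=.02,guard=5); print(h,T.current_ee_pos(),T.current_wrist_force()-f0,T.current_torque(),T.current_t(),T.current_opening())
E
python3 f.py
```

```text
pre [0.5271 0.1235 0.1386] [-0.1889  0.6768 -0.4486]
False [0.5268 0.1234 0.1221] [ 0.2168 -0.2392  0.5661] [-0.0469 -0.0331  0.0077] 15.1333 0.02176466139759284
```

```bash
cat > g.py <<'E'
from h import *
np.set_printoptions(precision=4,suppress=True)
s=[.5267,.1234]; f0=np.array([-.19,.68,-.45])
for z in [.119,.117,.1155,.114,.113,.1125,.112,.1115]:
    h=r.move_l([*s,z],vel=.015,guard=16); print(z,h,T.current_ee_pos(),T.current_wrist_force()-f0,T.current_opening())
    if h or (T.current_wrist_force()-f0)[2]>14: break
print(T.current_t())
E
python3 g.py
```

```text
0.119 False [0.5266 0.1236 0.119 ] [0.0865 0.1624 1.5317] 0.021931960690369602
0.117 False [0.5269 0.1236 0.1171] [-0.2837  0.0383  1.3438] 0.021955599042002054
0.1155 False [0.5267 0.1233 0.1152] [-0.0243 -1.4292  0.2915] 0.021443233294491222
0.114 False [0.5263 0.1233 0.1131] [ 0.4423  0.0551 -5.3672] 0.021585906124687734
0.113 False [0.5262 0.1233 0.1122] [ 1.5938  0.5856 -7.0013] 0.02196639348753086
0.1125 False [0.5262 0.1233 0.1122] [ 0.2607 -0.2058 -6.2167] 0.021591308835856318
0.112 False [0.5263 0.1233 0.1121] [-0.4858 -1.2923 -3.9626] 0.022007139882668617
0.1115 False [0.5263 0.1233 0.112 ] [-2.8991 -0.4895  1.4165] 0.021956183856777497
17.2667
```

```bash
cat > i.py <<'E'
from h import *
np.set_printoptions(precision=4,suppress=True)
s=[.5266,.1234]; f0=np.array([-.19,.68,-.45])
h=r.move_l([*s,.1105],vel=.01,guard=14); print(h,T.current_ee_pos(),T.current_wrist_force()-f0)
z=.1114
r.move_l([*s,z],vel=.02)
for a in [48,56,64,71,76,79.2]:
    h=r.move_l([*s,z],down(np.radians(a)),vel=.05,guard=16)
    q=T.current_tool_rot(); print(a,h,np.degrees(2*np.arctan2(q[2],q[1])),T.current_ee_pos(),T.current_wrist_force()-f0,T.current_torque(),T.current_opening(),T.current_t())
    if h: break
E
python3 i.py
```

```text
False [0.5264 0.1233 0.112 ] [-5.2649 -1.3917  8.0723]
48 False 47.869532437752504 [0.527  0.1236 0.112 ] [-2.7778 -1.0649  5.9042] [-0.0126  0.6657  0.0595] 0.021389845488572673 18.0583
56 False 55.85133400211421 [0.5271 0.1237 0.112 ] [-2.496  -1.207   5.8424] [0.0724 0.6118 0.0384] 0.021756390492692963 18.35
64 False 63.84333615382852 [0.5271 0.1238 0.112 ] [-2.8049  0.4463  5.5016] [ 0.0546  0.5467 -0.0084] 0.02221262096854329 18.6417
71 False 70.84122477804584 [0.5271 0.1238 0.112 ] [-2.3387  0.4331  5.4861] [ 0.1362  0.5604 -0.024 ] 0.02198400857222606 18.9167
76 False 75.84242923594982 [0.5271 0.1238 0.112 ] [-1.7686 -0.5379  5.1801] [ 0.0692  0.484  -0.0205] 0.021963820787667964 19.1667
79.2 False 79.0342686547941 [0.5272 0.1239 0.112 ] [-2.6024  0.2072  5.9991] [ 0.0203  0.5621 -0.0355] 0.02173963657957168 19.4167
```

```bash
cat > j.py <<'E'
from h import *
import pickle
np.set_printoptions(precision=4,suppress=True)
s=[.5268,.1236]
r.move_l([*s,.112],vel=.02); gripper_to(.05); r.move_l([*s,.17],vel=.1)
out={};tiles=[]
for n,p in [('e1',[.50,.10,.27]),('e2',[.50,.16,.27])]:
    r.move_to(p,down(.5)); r.hold(.2); c=vision.get_calibration('wrist'); im=vision.snapshot('wrist'); save(im,n+'.png'); out[n]=c
    for k in ['knob_base','knob_center','knob_pointer']:
        for d in models.mark_of(k,'wrist')[:4]:
            if d['at'][2]>.05: print(n,k,d['score'],np.array(d['at']))
    b=cv2.imread(f'pics/{n}.png'); u,v=proj(c,[*s,.1]).round().astype(int)
    tiles.append(cv2.resize(b[v-50:v+50,u-50:u+50],(400,400),interpolation=cv2.INTER_CUBIC))
    cr=b[v-40:v+40,u-40:u+40]; 
    hull=np.array([proj(c,[s[0]+.02*np.cos(t),s[1]+.02*np.sin(t),.114]) for t in np.linspace(0,6.28,30)]).astype(np.int32)
    m=np.zeros(b.shape[:2],np.uint8); cv2.fillPoly(m,[hull],1)
    ys,xs=np.nonzero((b.min(2)>100)&(m>0))
    N,L,st,ce=cv2.connectedComponentsWithStats(((b.min(2)>100)&(m>0)).astype(np.uint8))
    for i in range(1,N):
        if st[i,4]<20: continue
        ys,xs=np.nonzero(L==i); P=np.array([onz(c,(x,y),.114)[:2] for x,y in zip(xs,ys)]); mm=P.mean(0); d=np.linalg.eigh(np.cov((P-mm).T))[1][:,1]
        e=[ce[i]]; print(n,'line',st[i],mm,'yaw',np.degrees(np.arctan2(d[1],d[0])),'dir from axis',np.degrees(np.arctan2(*(mm-s)[::-1])),np.hypot(*(mm-s)))
        out[n+'r']=ray(c,ce[i])
if 'e1r' in out and 'e2r' in out: print('line mid tri',tri([out['e1r'],out['e2r']]))
cv2.imwrite('pics/m5.png',np.hstack(tiles)); print(T.current_t())
E
python3 j.py
```

```text
e1 knob_base 0.75 [0.5275 0.1223 0.0764]
e1 knob_center 0.9 [0.5258 0.1257 0.0991]
e1 knob_pointer 0.96 [0.5354 0.1472 0.0771]
e1 line [282 162  21  20  92] [0.5296 0.1344] yaw 75.88067856937741 dir from axis 75.35839252286745 0.011164178187930394
e2 knob_base 0.59 [0.5283 0.1223 0.0771]
e2 knob_center 0.88 [0.528  0.1243 0.0967]
e2 knob_pointer 0.75 [0.5324 0.1488 0.0736]
e2 line [351 201  20  19  88] [0.5296 0.1341] yaw 75.60249384025887 dir from axis 75.08489069164986 0.010868871552503481
e2 line [355 240  22   5  59] [0.5097 0.1175] yaw 110.05572138136847 dir from axis -160.37818313311436 0.018200450655148182
line mid tri [0.5311 0.1362 0.1981]
23.0
```

View pics/m5.png

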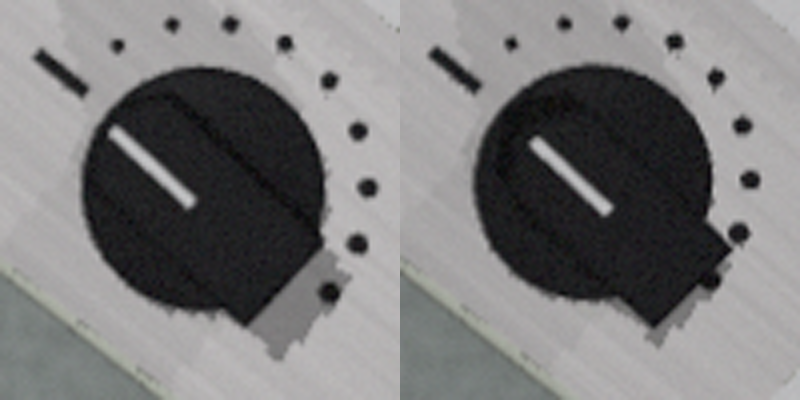

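The pointer stands at about 76° and the bar at about 79–80°, within tolerance. The snap pull followed by a hard stop shows the knob is home, and the gripper is clear, so I hand in.

```bash
python3 -c "
from h import *
print(r.sign_off())"
```

```text
the job is handed in; nothing more can be done
None
```

The black knob is snapped fully home on its spindle (push peaked at about 8 N), turned anticlockwise to about 4° short of the off bar (inside the 12° allowed) and released, and the job is handed in at about 23 s with the other things left where they were.

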